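# Roll a conveyor roller into the V-block and set it against the end stop

### The arm

A 6-joint arm with a two-finger parallel gripper is mounted at the origin on the work surface. World frame = base frame: x ahead of the robot, y to its left, z up, the work surface at z = 0. Lengths are in m, angles in rad, forces in N, time in s.
With the tool pointing down it reaches from about 0.425 to 0.95 m from the base axis. Payload 3.5 kg.
Tool frame: the origin (TCP) lies on the centre line of the jaws, within the pads' length; the fingertips stand 14 mm ahead of it and the grasp point (between the pads) lies 5 mm behind it (ctrl.finger_overhang is the distance from the TCP to the fingertips, in m); z points along the fingers, y is the line along which they close (so a half turn about z gives the same grasp; the last joint's range is limited). The gripper opens to 85 mm and grips with 20 to 120 N. Pads are 22 mm wide; open, the fingers measure 114 mm over their backs; the gripper's body (76 mm by 85 mm) begins 54 mm behind the grasp point. The pads swing forward as they close: fully open they stand 13 mm farther back than shut.
Start: joints at [-1.373, 0.286, 1.577, -0, 1.279, -0.15], TCP at [0.23, -0.635, 0.245] pointing down, gripper open.
Joint ranges: [-2.77, 2.77], [-0.9, 2.22], [0.21, 2.48], [-1.53, 4.67], [0.24, 2.81], [-2.84, 2.84]. Speed limits (rad/s): [2.79, 2.79, 3.14, 3.14, 3.14, 3.14].

### API

Orientations are given as a unit quaternion [x, y, z, w].
In Python, from plant import ctrl gives the robot as it stands.
- The arm moves only by the tool send_rows, never from a script. Its argument "moves" is text: rows parted by semicolons, each of 7 numbers parted by spaces: the turn, a rotation vector about the tool's x, y, z in units of 360 degrees (1.0 is 360 degrees), then the shift along the tool's x, y, z in units of 20 cm (1.0 is 20 cm), then the gripper's target within -1 to 1 (fully open at 1, half-way at 0, shut at -1). A call has 1 to 12 rows; each row is the pose to reach, as a shift and turn from the pose commanded when the call began, along the tool's axes at that moment, turning the shorter way round; what a row does not reach only later rows make up. A row lasts 1/8 s, in which the tool goes at most 62.5 mm and 10.7 degrees, less where a joint would pass 70% of its speed; a pose out of reach is approached as far as the arm can. A call with a number of a shift or a turn outside -1 to 1 is refused whole. A call with a gripper value outside its range is refused whole. The fingers move at their own pace and stop on an object; "newtons" is the grip in N (left out, the last holds). Time passes only in rows, so rows that repeat a pose let the fingers close. It gives the time, the measured TCP pose, the force, the opening and the grip force at its end, in the units of the state.
- ctrl.get_state(): the state, without advancing time (a new reading comes with each control period).
- ctrl.read_camera(name): name is "scene" or "top"; returns a dict with "image" (420x560x3 uint8, red, green, blue), "fovy" (degrees; the focal length in pixels is half the picture's height over the tangent of half this angle, whatever the lens; pixels are square), "cx", "cy" (the principal point, pixels), "distortion" ([k1, k2, p1, p2, k3] as OpenCV has them; the pictures are not rectified), "extrinsics" (4x4, takes a point from camera to world coordinates). Camera axes: x right, y up, looking along -z (the intrinsics and any distortion apply to the point x, -y, -z); pixel columns grow to the right and rows downward; lengths in m; the calibration is good to about 2 mm. A picture is of the moment at which its call begins. There is no depth.
- ctrl.sign_off(): hands the job in; it is judged then, once.
The state is a dict: "time": time; "qpos": joint angles; "dq": joint speeds; "joint_efforts": joint torques, N m; "eef_pos": TCP position; "tcp_rot": TCP orientation; "contact_force": force on the tool from outside, world axes, zero at the start; "wrist_torque": the same for the moment, N m; "opening": opening from 0.0 (shut) to 1.0 (fully open); "finger_force": force on a finger pad.
Only numpy, scipy, OpenCV 4.12 (cv2) and the standard library are available. Lean on these libraries where they do the work, as an engineer would, in place of code of your own. Each camera call takes 0.05 s, during which the arm holds its last target. There are 200 camera calls.

### The job

Push the loose steel conveyor roller that lies on the bench in front of the V-block so that it rolls up the ramp and down into the block's groove. Then push its end with a fingertip to slide it along the groove until its other end touches the upright stop plate, and leave it there, fully seated. Never pick the roller up, and leave the other things on the bench where they are.

Things in the scene. Friction and masses are not known exactly. Their poses are not given: they have to be found in the camera images.
- roller_center (a point): Centre, on the axis, of the loose conveyor roller: steel tube 50 mm in diameter, 180 mm long, flat black-capped ends, 0.4 to 0.8 kg. It lies on the bench on the robot's side of the V-block, 120 to 165 mm from the groove and within 0.12 rad of parallel to it. y runs along the roller; x and z turn as it rolls (z up at the start). It rolls freely; friction on steel and bench about 0.3.
- vblock: Fixed dark steel V-block, 90 mm long along its y axis (the groove's direction), 45 mm high. Origin on the bench under the middle of the groove's bottom; x points away from the robot across the groove (yaw within 0.2 rad), z up. The back flank rises at 45 degrees from x = 0 to x = 43 mm; rear face at x = 61 mm. A seated roller's axis is at x = -4, z = 33 mm and both its ends stick out.
- stop: Fixed steel stop in line with the groove beside the V-block's left or right end: upright plate 8 mm thick (along y), 40 mm wide, 50 mm high, on a foot 40 x 30 x 4 mm. Origin on the bench under the plate's middle, axes as the V-block's, 129 mm from the V-block's origin. With the roller against it, the roller's centre is 94 mm away along y (35 mm off the block's middle).
- blank: Fixed low empty foot plate 40 x 30 mm, 4 mm high (bolt heads to 6 mm), 129 mm from the V-block's origin at the end opposite the stop. Origin on the bench under its centre. The roller passes over it without touching.
- tape: Bystander: loose cardboard ring (tape core) 90 mm in diameter, 48 mm high, standing on its flat side. Origin at the centre of its underside.
- carton: Bystander: loose cardboard box 90 x 120 x 60 mm (x, y, z). Origin at the centre of its underside.
- driver: Bystander: loose screwdriver lying on the bench, 200 mm long, handle 26 mm thick, along its x axis. Origin on the bench under its middle.
- jar: Bystander: loose small jar with a white cap, 56 mm in diameter, 85 mm high, to the left of the work. Origin at the centre of its underside.
- lip (a point): Middle of the lip of the V-block, 15 mm above the bench at x = -22 mm in the block's frame, axes as the block's. In front of it a 90 mm wide ramp falls evenly to the bench at x = -93 mm; behind it the groove's front flank falls at 30 degrees to 2 mm above the bench at x = 0. A roller whose axis has passed the lip drops into the groove by itself.
There are look-alikes about, which are no part of the job. Of the things that look like the part that bears roller_center, the middle-sized one is meant.

How it is judged:
On the way, in this order (a step that is already met when the one before it is completed fails the run):
1. the roller has turned about its axis on its way, short of the groove (angle between roller_center's own z axis and vertical above 0.7 rad and x of roller_center in the frame of vblock below -0.02 m), for 0.03 s.
2. the roller lies in the groove (x of roller_center in the frame of vblock between -0.009 and 0.001 m and height (world z) of roller_center below 0.037 m), for 0.2 s.
At the end, for the whole second after the job is handed in: The roller lies at rest in the V-groove (axis within 5 mm across, 4 mm in height and 0.04 rad of its seat) with its end within about 3 mm of the stop plate (all of step 2 and height (world z) of roller_center above 0.029 m and angle between the y axis of roller_center and the y axis of vblock, either way round below 0.04 rad and horizontal distance between roller_center and stop below 0.0975 m and linear speed of roller below 0.01 m/s); the robot touches nothing.
It fails at once if the roller is lifted off the bench (height (world z) of roller_center above 0.036 m and x of roller_center in the frame of vblock below -0.1 m).
It fails at once if the roller is lifted or carried over the block (height (world z) of roller_center above 0.055 m).
It fails at once if one end of the roller is lifted (angle between roller_center's own y axis and vertical below 1.35 rad).
It fails at once if a bystander is disturbed (distance of any of tape, carton, driver, jar from where it was at the start of the episode above 0.02 m).
It also fails if it takes over 48 s, if anything falls off the work surface, if the arm or the gripper's body presses on something with over 40 N, if the wrist force passes 120 N, or if a joint passes its speed limit or range.

## Working session

There is one attempt and no reset: what is moved stays moved. The work goes in short steps, Python scripts to look and compute and a tool call to move; the robot and the scene stay as the last step left them, time stands still between calls to the robot, and variables do not carry over. Pictures are saved under pics/ and viewed, at most 12 in all, crops included, and the job is handed in when it is done.

Besides the shell and the picture viewer there is one more tool, called after "Request:" by a JSON object that holds its "op" and its "data". send_rows: Moves the arm, as the interface text tells. Its arguments: {"type":"object","properties":{"moves":{"type":"string"},"newtons":{"type":"number"}},"required":["moves"]}

```bash
mkdir -p pics
cat > h.py <<'E'
import numpy as np, cv2, json
from plant import ctrl
def cam(n):
    c=ctrl.read_camera(n); im=c["image"]; f=im.shape[0]/2/np.tan(np.radians(c["fovy"])/2)
    K=np.array([[f,0,c["cx"]],[0,f,c["cy"]],[0,0,1.]]); return im,K,np.array(c["distortion"],float),np.array(c["extrinsics"])
def ray(C,px):
    _,K,d,T=C; u=cv2.undistortPoints(np.array(px,float).reshape(-1,1,2),K,d).reshape(-1,2)
    v=np.c_[u[:,0],-u[:,1],-np.ones(len(u))]@T[:3,:3].T; return T[:3,3],v
def onz(C,px,z):
    o,v=ray(C,px); return o+v*((z-o[2])/v[:,2])[:,None]
def proj(C,P):
    _,K,d,T=C; q=(np.array(P,float).reshape(-1,3)-T[:3,3])@T[:3,:3]; q=q*[1,-1,-1]
    return cv2.projectPoints(q,np.zeros(3),np.zeros(3),K,d)[0].reshape(-1,2)
def tri(C1,p1,C2,p2):
    o1,v1=ray(C1,[p1]);o2,v2=ray(C2,[p2]);v1=v1[0];v2=v2[0]
    s=np.linalg.lstsq(np.c_[v1,-v2],o2-o1,rcond=None)[0]; a=o1+s[0]*v1;b=o2+s[1]*v2
    return (a+b)/2,np.linalg.norm(a-b)
def save(im,n): cv2.imwrite("pics/"+n+".png",im[...,::-1])
E
python3 - <<'E'
from h import *
for n in("scene","top"):
    C=cam(n); save(C[0],n+"0"); print(n,C[1].round(1).tolist(),C[2],C[3].round(3).tolist())
print(ctrl.get_state())
E
```

```text
scene [[425.3, 0.0, 277.2], [0.0, 425.3, 213.2], [0.0, 0.0, 1.0]] [-0.10539863  0.          0.          0.          0.        ] [[0.83, -0.349, 0.436, 0.946], [0.558, 0.511, -0.654, -0.667], [0.005, 0.786, 0.618, 0.665], [0.0, 0.0, 0.0, 1.0]]
top [[379.0, 0.0, 279.1], [0.0, 379.0, 209.9], [0.0, 0.0, 1.0]] [-0.00536636  0.          0.          0.          0.        ] [[0.011, 0.998, -0.061, 0.433], [-1.0, 0.012, 0.009, -0.031], [0.009, 0.061, 0.998, 0.965], [0.0, 0.0, 0.0, 1.0]]
{'time': 0.1, 'qpos': array([-1.37300027e+00,  2.87103588e-01,  1.57801543e+00,  1.63700802e-06,
        1.27861674e+00, -1.49978877e-01]), 'dq': array([ 0.00013444, -0.0020255 , -0.00237474, -0.00012591,  0.00188207,
        0.00118874]), 'joint_efforts': array([ 4.84821339e-04, -4.07295156e+01, -2.93698007e+01, -1.73394442e-04,
        3.43707841e-03,  8.08812729e-06]), 'eef_pos': array([ 0.22997463, -0.63401846,  0.24407601]), 'tcp_rot': array([ 9.84919106e-01,  1.73012156e-01, -2.48334191e-05, -1.07126032e-03]), 'contact_force': array([ 0.43731603,  0.09667409, -0.28074054]), 'wrist_torque': array([ 0.01429415, -0.01341378, -0.00582125]), 'finger_force': 0.0, 'opening': 0.998836490106685}
```

View pics/scene0.png

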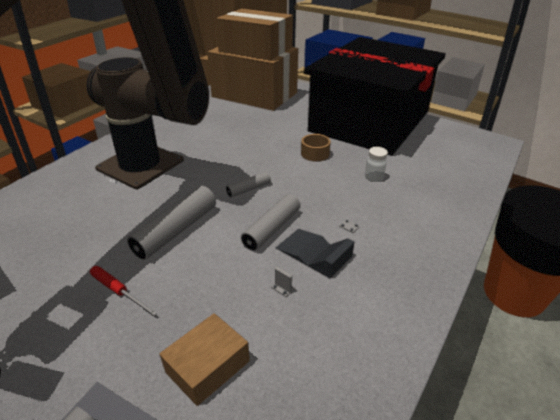

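View pics/top0.png

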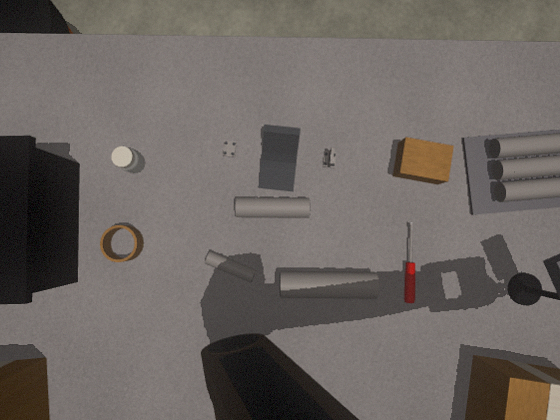

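The top view shows the stop at (329,157), the blank at (229,148) and the block at (279,157). Things that could be taken for the roller:
- the small tube at (230,264)
- the medium tube at (272,207)
- the big tube at (328,283)
- the rack rollers at about (525,165)

By the description it is the medium tube in front of the block, (272,207) in top and (270,222) in scene. I'll check this in close crops.

Run:
```python
from h import *
a=cam("top")[0][110:230,205:355]; b=cam("scene")[0][185:305,225:375]
im=np.vstack([cv2.resize(x,None,fx=5,fy=5,interpolation=cv2.INTER_CUBIC)[:, :] for x in(a,)])
save(im,"topc"); save(cv2.resize(b,None,fx=5,fy=5,interpolation=cv2.INTER_CUBIC),"scenec")
```

```text
(no output)
```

View pics/topc.png

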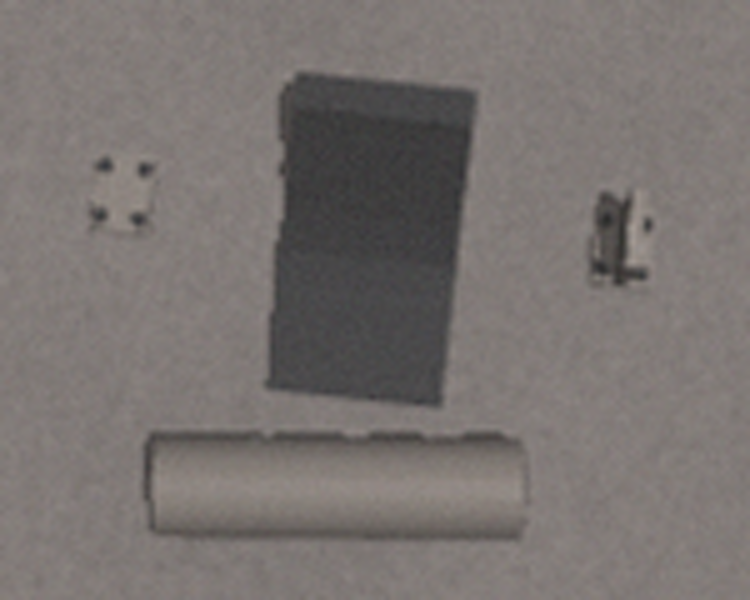

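View pics/scenec.png

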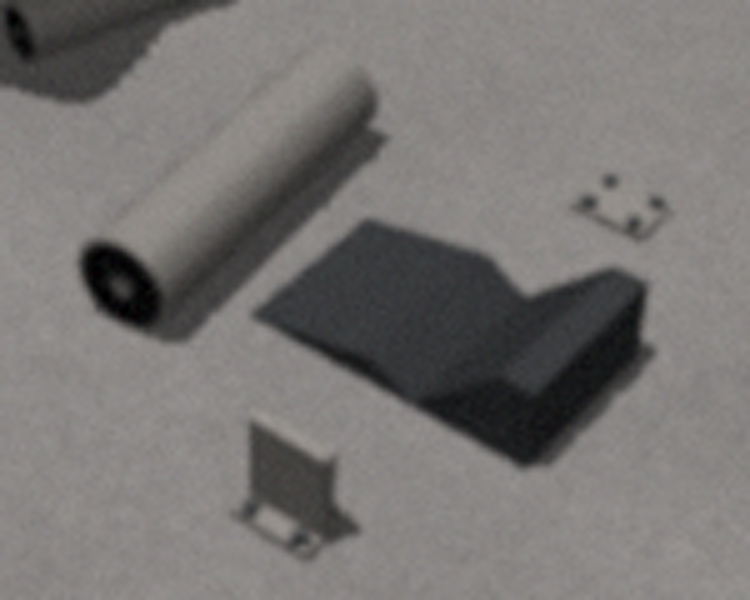

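The crops show the medium tube, with its visible cap at scene crop (122,287). The block's ramp corners are at top crop (268,388) and (440,405), and the stop is to the right.

```bash
cat >> h.py <<'E'
def T(u,v): return [205+u/5-.4,110+v/5-.4]
def S(u,v): return [225+u/5-.4,185+v/5-.4]
E
python3 - <<'E'
from h import *
np.set_printoptions(precision=4,suppress=True)
t=cam("top"); s=cam("scene")
fl,fr=onz(t,[T(268,388),T(440,405)],0); rl,rr=onz(t,[T(300,72),T(477,90)],.045)
print("front",fl,fr,np.linalg.norm(fl-fr),"rear",rl,rr,np.linalg.norm(rl-rr))
sfl,sfr=onz(s,[S(370,220),S(255,317)],0); print("scene front",sfl,sfr)
print("tri L",tri(t,T(268,388),s,S(370,220)),"R",tri(t,T(440,405),s,S(255,317)))
fm,rm=(fl+fr)/2,(rl+rr)/2; ey=(fl-fr)+(rl-rr); ex=(rm-fm)
print("yaw from y",-np.arctan2(ey[0],ey[1]),"from x",np.arctan2(ex[1],ex[0]),"len",np.linalg.norm(ex[:2]))
bl=onz(t,[T(104,164),T(146,168),T(98,214),T(138,218)],.005).mean(0)
bs=onz(s,[S(612,180),S(656,203),S(588,202),S(634,226)],.005).mean(0)
print("blank",bl,bs)
print("stop top edge scene",onz(s,[S(250,415),S(335,455)],.05),"foot top", onz(t,[T(608,200),T(648,226),T(597,268),T(638,275)],.005))
# roller: bright band mask contour in top
print("roller axis ends: cap R tri",tri(t,T(525,490),s,S(122,287)), "scene cap at .025",onz(s,[S(122,287)],.025))
print("top corners", onz(t,[T(150,433),T(152,533),T(525,440),T(525,540)],.025))
E
```

```text
front [0.5496 0.0148 0.    ] [ 0.5419 -0.0734  0.    ] 0.08851832843123661 rear [ 0.7011 -0.0009  0.045 ] [ 0.6933 -0.0883  0.045 ] 0.08780868629311657
scene front [0.5532 0.0147 0.    ] [ 0.5458 -0.0735  0.    ]
tri L (array([ 0.551 ,  0.0157, -0.002 ]), np.float64(0.0028927176780506976)) R (array([ 0.5434, -0.0726, -0.0022]), np.float64(0.003072304218683946))
yaw from y -0.08817922779202307 from x -0.10064265856671685 len 0.1522496754216997
blank [0.6496 0.091  0.005 ] [0.651  0.0899 0.005 ]
stop top edge scene [[ 0.6067 -0.1672  0.05  ]
 [ 0.6469 -0.1666  0.05  ]] foot top [[ 0.6482 -0.1586  0.005 ]
 [ 0.6349 -0.1792  0.005 ]
 [ 0.6128 -0.153   0.005 ]
 [ 0.6095 -0.1741  0.005 ]]
roller axis ends: cap R tri (array([ 0.4986, -0.1138,  0.0244]), np.float64(0.003975043111550005)) scene cap at .025 [[ 0.5006 -0.1131  0.025 ]]
top corners [[ 0.5233  0.072   0.025 ]
 [ 0.4735  0.0701  0.025 ]
 [ 0.522  -0.1149  0.025 ]
 [ 0.4721 -0.1152  0.025 ]]
```

```bash
cat >> h.py <<'E'
from scipy.spatial.transform import Rotation as R
O=np.array([.640,-.038]); W=-.094
def b2w(x,y): return O+np.array([[np.cos(W),-np.sin(W)],[np.sin(W),np.cos(W)]])@[x,y]
def row(p,yaw,p0=None,q0=None):
    """numbers of a row to TCP p with tool down and tool x at world angle yaw, from pose p0,q0"""
    s=ctrl.get_state(); p0=s["eef_pos"] if p0 is None else p0; r0=R.from_quat(s["tcp_rot"] if q0 is None else q0)
    r1=R.from_matrix(np.array([[np.cos(yaw),np.sin(yaw),0],[np.sin(yaw),-np.cos(yaw),0],[0,0,-1]]).reshape(3,3))
    return np.r_[(r0.inv()*r1).as_rotvec()/2/np.pi,r0.inv().apply(np.array(p)-p0)/.2].round(4)
E
python3 - <<'E'
from h import *
print(ctrl.finger_overhang)
print(row([.36,-.47,.245],W)); print(row([.36,-.55,.245],W))
E
```

```text
0.014
[-1.000e-04  0.000e+00  7.030e-02  8.910e-01 -5.512e-01 -2.000e-04]
[-1.000e-04  0.000e+00  7.030e-02  7.547e-01 -1.752e-01 -5.000e-04]
```

Request:
{"op": "send_rows", "data": {"moves": "0 0 0.07 0.89 -0.55 0 1;0 0 0.07 0.89 -0.55 0 1;0 0 0.07 0.89 -0.55 0 1;0 0 0.07 0.89 -0.55 0 1"}}

```text
time: 0.8
eef_pos: [0.3617, -0.4679, 0.2454]
tcp_rot: [0.999, -0.044, 0.0, -0.0]
contact_force: [0.7, -0.6, -0.7]
opening: 0.997
finger_force: 0.0
```

Run:
```python
from h import *
print(row([.44,-.29,.245],W))
```

```text
[-0.000e+00 -0.000e+00  8.000e-04  3.113e-01 -9.207e-01  2.400e-03]
```

Request:
{"op": "send_rows", "data": {"moves": "0 0 0 0.31 -0.92 0 1;0 0 0 0.31 -0.92 0 1;0 0 0 0.31 -0.92 0 1;0 0 0 0.31 -0.92 0 1"}}

```text
time: 1.3
eef_pos: [0.4395, -0.2905, 0.2455]
tcp_rot: [0.999, -0.044, 0.0, 0.0]
contact_force: [-0.3, -1.0, 0.5]
opening: 0.998
finger_force: 0.0
```

Run:
```python
from h import *
print(row([.437,-.10,.20],W),b2w(-.205,0))
```

```text
[ 0.     -0.      0.0011 -0.0956 -0.948   0.2272] [ 0.43590502 -0.01875837]
```

Request:
{"op": "send_rows", "data": {"moves": "0 0 0 -0.1 -0.95 0.23 1;0 0 0 -0.1 -0.95 0.23 1;0 0 0 -0.1 -0.95 0.23 1;0 0 0 -0.1 -0.95 0.23 1"}}

```text
time: 1.8
eef_pos: [0.4351, -0.1001, 0.198]
tcp_rot: [0.999, -0.044, -0.001, -0.0]
contact_force: [0.6, -0.4, 0.8]
opening: 1.002
finger_force: 0.0
```

Run:
```python
from h import *
print(row([.433,-.019,.10],W))
```

```text
[-1.000e-04  4.000e-04  8.000e-04 -4.550e-02 -4.028e-01  4.903e-01]
```

Request:
{"op": "send_rows", "data": {"moves": "0 0 0 -0.045 -0.4 0.2 1;0 0 0 -0.045 -0.4 0.2 1;0 0 0 -0.045 -0.4 0.49 1;0 0 0 -0.045 -0.4 0.49 1;0 0 0 -0.045 -0.4 0.49 1"}}

```text
time: 2.42
eef_pos: [0.4359, -0.0229, 0.1029]
tcp_rot: [0.999, -0.047, 0.001, 0.0]
contact_force: [0.7, -0.0, 0.5]
opening: 1.0
finger_force: 0.0
```

Run:
```python
from h import *
print(row([.433,-.019,.03],W), ctrl.get_state()["eef_pos"])
t=cam("top")
# yaw check of roller & finger clearance
save(cv2.resize(t[0][110:230,205:355],None,fx=5,fy=5,interpolation=cv2.INTER_CUBIC),"top2")
save(cam("scene")[0][150:300,180:380].repeat(4,0).repeat(4,1),"scene2")
```

```text
[ 1.000e-04 -3.000e-04  1.000e-04 -1.700e-02 -1.840e-02  3.646e-01] [ 0.43589586 -0.02292413  0.10292379]
```

View pics/scene2.png

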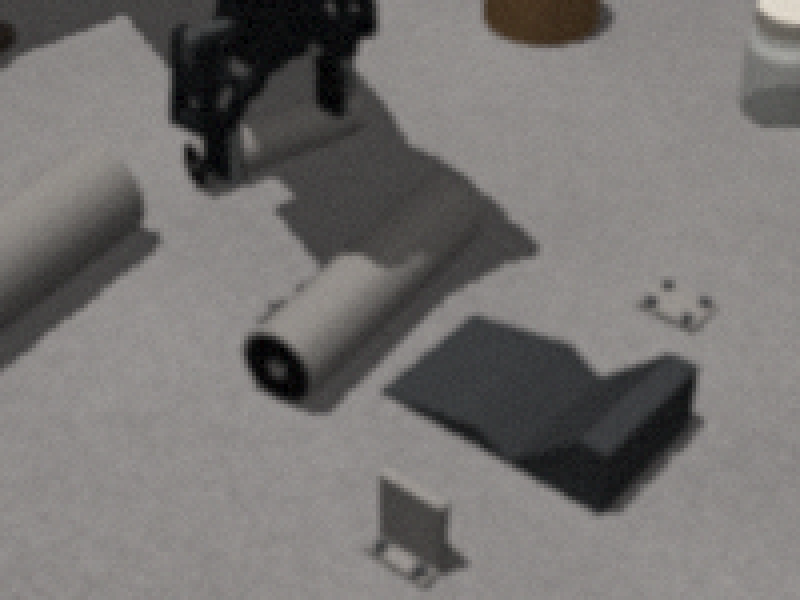

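Scene2 shows the open fingertips at about (205,190) and (332,113), behind the roller. I'll check how far the tips reach ahead of the TCP.

Run:
```python
from h import *
s=cam("scene"); p=ctrl.get_state()["eef_pos"]; ey=np.array([-np.sin(W),np.cos(W),0])
for h in(.014,.001):
  for d in(-.05,.05):
    q=proj(s,p+d*ey-[0,0,h])[0]; print(h,d,((q-[180,150])*4).round())
```

```text
0.014 -0.05 [218. 198.]
0.014 0.05 [333. 123.]
0.001 -0.05 [217. 179.]
0.001 0.05 [333. 105.]
```

Request:
{"op": "send_rows", "data": {"moves": "0 0 0 -0.02 -0.02 0.2 1;0 0 0 -0.02 -0.02 0.37 1;0 0 0 -0.02 -0.02 0.405 1;0 0 0 -0.02 -0.02 0.405 1"}}

```text
time: 3.08
eef_pos: [0.4319, -0.0175, 0.0214]
tcp_rot: [0.999, -0.046, 0.001, 0.0]
contact_force: [0.4, -0.5, 0.1]
opening: 0.998
finger_force: 0.0
```

Run:
```python
from h import *
print(row([*b2w(-.175,0),.024],W),row([*b2w(-.14,0),.024],W), ctrl.get_state()["eef_pos"])
save(cam("scene")[0][150:300,180:380].repeat(4,0).repeat(4,1),"scene3")
```

```text
[ 1.000e-04 -2.000e-04  3.000e-04  1.707e-01  4.800e-03 -1.280e-02] [ 1.000e-04 -2.000e-04  3.000e-04  3.457e-01  5.100e-03 -1.250e-02] [ 0.43187465 -0.01748286  0.02138971]
```

View pics/scene3.png

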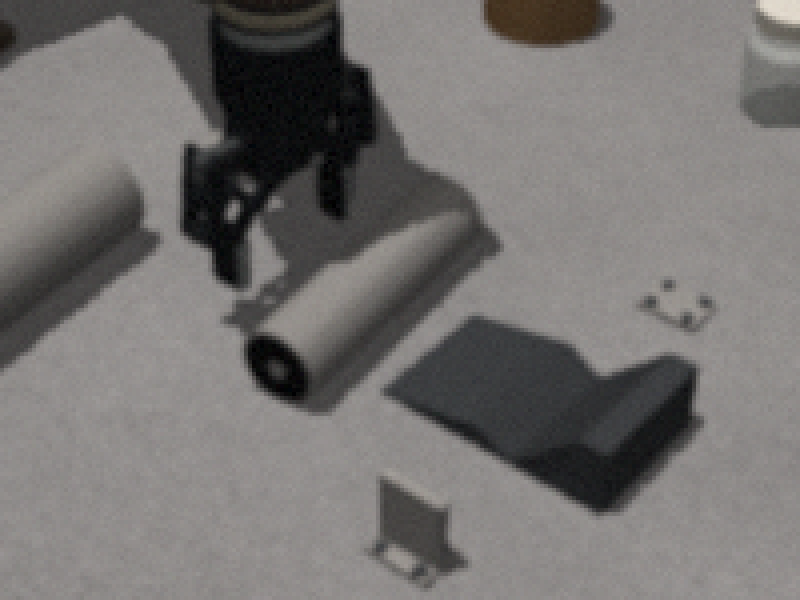

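The fingers are down behind the roller and clear of it. Now I'll start the slow push.

Request:
{"op": "send_rows", "data": {"moves": "0 0 0 0.04 0 0 1;0 0 0 0.08 0 0 1;0 0 0 0.12 0 0 1;0 0 0 0.16 0 0 1;0 0 0 0.2 0 0 1;0 0 0 0.24 0 0 1;0 0 0 0.28 0 0 1;0 0 0 0.32 0 0 1;0 0 0 0.36 0 0 1;0 0 0 0.40 0 0 1"}}

```text
time: 4.38
eef_pos: [0.5099, -0.0242, 0.02]
tcp_rot: [0.999, -0.046, -0.002, -0.0]
contact_force: [-4.2, 0.6, 1.7]
opening: 1.003
finger_force: 2.3
```

Run:
```python
from h import *
p=ctrl.get_state()["eef_pos"]; d=p[:2]-O; print("tcp blk",np.cos(W)*d[0]+np.sin(W)*d[1],-np.sin(W)*d[0]+np.cos(W)*d[1],p[2])
save(np.hstack([cam("scene")[0][170:290,210:350].repeat(3,0).repeat(3,1),cam("top")[0][110:230,225:335].repeat(3,0).repeat(3,1)]),"both4")
```

```text
tcp blk -0.13083122635984548 0.0015344582680199888 0.019959057400523957
```

View pics/both4.png

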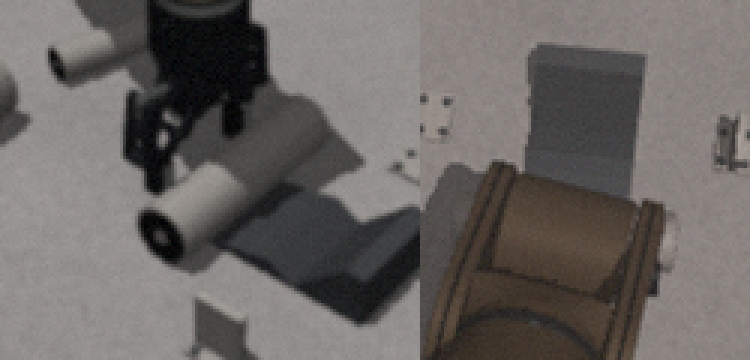

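The roller is aligned with the block at the foot of the ramp. Now I'll push it up and over the lip, raising the fingers as it climbs.

Request:
{"op": "send_rows", "data": {"moves": "0 0 0 0.04 0 -0.006 1;0 0 0 0.08 0 -0.013 1;0 0 0 0.12 0 -0.02 1;0 0 0 0.16 0 -0.027 1;0 0 0 0.2 0 -0.034 1;0 0 0 0.24 0 -0.04 1;0 0 0 0.28 0 -0.047 1;0 0 0 0.32 0 -0.054 1;0 0 0 0.35 0 -0.06 1"}}

```text
time: 5.6
eef_pos: [0.5822, -0.0312, 0.0329]
tcp_rot: [0.999, -0.046, 0.002, 0.0]
contact_force: [0.5, 0.5, -0.6]
opening: 1.002
finger_force: 0.0
```

Run:
```python
from h import *
p=ctrl.get_state()["eef_pos"]; d=p[:2]-O; print("tcp blk",np.cos(W)*d[0]+np.sin(W)*d[1],-np.sin(W)*d[0]+np.cos(W)*d[1],p[2])
save(cam("scene")[0][170:300,210:370].repeat(4,0).repeat(4,1),"s5")
```

```text
tcp blk -0.05813647009832894 0.0013197203677443288 0.03289849887839266
```

View pics/s5.png

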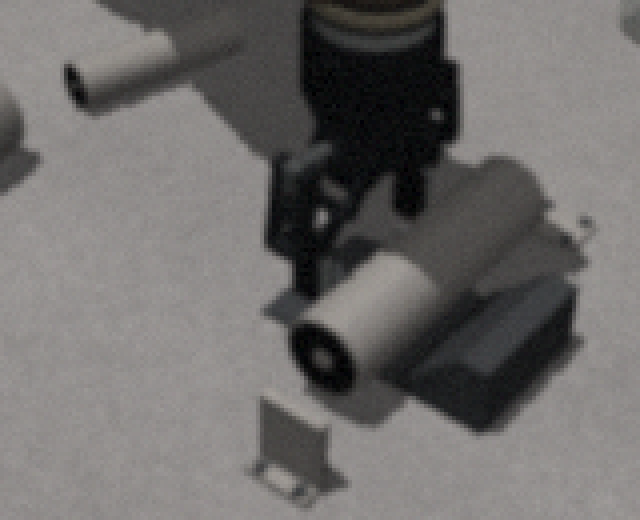

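s5 shows the roller in the groove with its cap at (323,355), and the fingers are no longer touching it. I'll check the seat and plan the second push.

Run:
```python
from h import *
s=cam("scene"); P=onz(s,[[290.3,258.3]],.033)[0]; d=P[:2]-O
print("cap blk",np.cos(W)*d[0]+np.sin(W)*d[1],-np.sin(W)*d[0]+np.cos(W)*d[1])
print(row([*b2w(-.10,0),.05],W),row([*b2w(-.06,.06),.16],W),row([*b2w(-.004,.14),.16],W))
```

```text
cap blk -0.02353678693169209 -0.07651587427167117
[ 1.000e-04 -7.000e-04  3.000e-04 -2.098e-01  5.800e-03 -8.500e-02] [ 1.000e-04 -7.000e-04  3.000e-04 -6.800e-03 -2.936e-01 -6.342e-01] [ 1.000e-04 -7.000e-04  3.000e-04  2.739e-01 -6.931e-01 -6.332e-01]
```

By that measurement the roller is still on the lip (x about -0.022), so I'll push a little farther.

Request:
{"op": "send_rows", "data": {"moves": "0 0 0 0.03 0 -0.01 1;0 0 0 0.06 0 -0.02 1;0 0 0 0.08 0 -0.03 1;0 0 0 0.08 0 -0.03 1;0 0 0 0.08 0 -0.03 1;0 0 0 0.08 0 -0.03 1"}}

```text
time: 6.45
eef_pos: [0.5959, -0.0323, 0.0382]
tcp_rot: [0.999, -0.046, -0.0, -0.0]
contact_force: [-0.6, -0.1, 0.1]
opening: 1.0
finger_force: 0.0
```

Run:
```python
from h import *
s=cam("scene");im=s[0]
p=ctrl.get_state()["eef_pos"]; d=p[:2]-O; print("tcp blk",np.cos(W)*d[0]+np.sin(W)*d[1],p[2])
for z in(.033,.04):
  for x in(-.004,-.022): print(x,z,proj(s,[*b2w(x,-.088),z])*1)
save(im[170:300,210:370].repeat(4,0).repeat(4,1),"s6")
```

```text
tcp blk -0.04441784845321217 0.03814642572545808
-0.004 0.033 [[294.3047278  265.46506198]]
-0.022 0.033 [[287.51330315 261.57466167]]
-0.004 0.04 [[294.40940046 263.07246648]]
-0.022 0.04 [[287.58278342 259.18530362]]
```

View pics/s6.png

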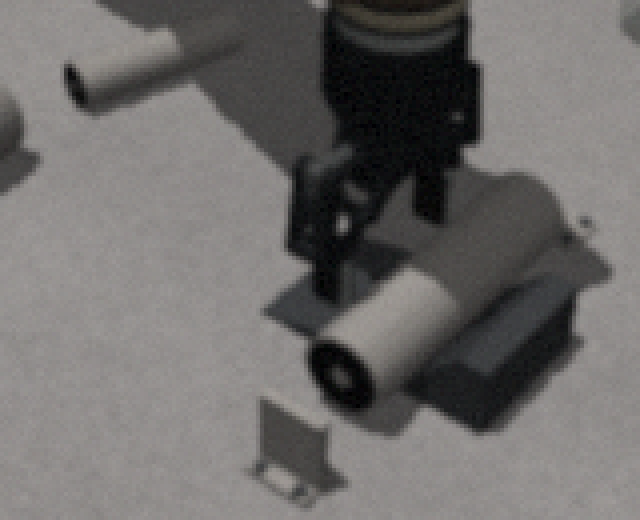

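s6 shows the cap centre now at (344,375), so the roller has dropped and is seated at x of about -4 mm. Now I'll retreat, close the gripper and go round to the left end.

Run:
```python
from h import *
s=cam("scene"); P=onz(s,[[295.4,263.2]],.033)[0]; d=P[:2]-O
print("cap blk",np.cos(W)*d[0]+np.sin(W)*d[1],-np.sin(W)*d[0]+np.cos(W)*d[1])
print(row([*b2w(-.085,0),.045],W),row([*b2w(-.085,0),.15],W),row([*b2w(-.004,.15),.15],W))
```

```text
cap blk -0.006288262126397633 -0.08126461796765795
[-0.      0.      0.0003 -0.2034  0.0073 -0.0337] [-0.000e+00  0.000e+00  3.000e-04 -2.035e-01  7.300e-03 -5.587e-01] [-0.000e+00  0.000e+00  3.000e-04  2.030e-01 -7.419e-01 -5.588e-01]
```

Request:
{"op": "send_rows", "data": {"moves": "0 0 0 -0.1 0 -0.03 1;0 0 0 -0.2 0 -0.04 1;0 0 0 -0.2 0 -0.3 1;0 0 0 -0.2 0 -0.56 -1;0 0 0 -0.2 0 -0.56 -1;0 0 0 0 -0.37 -0.56 -1;0 0 0 0.2 -0.74 -0.56 -1;0 0 0 0.2 -0.74 -0.56 -1;0 0 0 0.2 -0.74 -0.56 -1;0 0 0 0.2 -0.74 -0.56 -1"}}

```text
time: 7.8
eef_pos: [0.6486, 0.111, 0.1489]
tcp_rot: [0.999, -0.046, -0.001, 0.0]
contact_force: [0.5, -0.2, -0.1]
opening: 0.003
finger_force: 0.0
```

Run:
```python
from h import *
print(row([*b2w(-.005,.15),.038],W),row([*b2w(-.005,.07),.038],W))
```

```text
[ 1.000e-04  4.000e-04  3.000e-04  3.500e-03 -4.600e-03  5.543e-01] [1.000e-04 4.000e-04 3.000e-04 2.600e-03 3.954e-01 5.546e-01]
```

Request:
{"op": "send_rows", "data": {"moves": "0 0 0 0 0 0.25 -1;0 0 0 0 0 0.5 -1;0 0 0 0 0 0.555 -1;0 0 0 0 0.04 0.555 -1;0 0 0 0 0.08 0.555 -1;0 0 0 0 0.12 0.555 -1;0 0 0 0 0.15 0.555 -1;0 0 0 0 0.18 0.555 -1;0 0 0 0 0.2 0.555 -1;0 0 0 0 0.22 0.555 -1"}}

```text
time: 9.05
eef_pos: [0.6457, 0.0679, 0.0395]
tcp_rot: [0.999, -0.046, 0.0, -0.001]
contact_force: [-0.3, 2.8, 0.7]
opening: -0.003
finger_force: 1.3
```

Run:
```python
from h import *
p=ctrl.get_state()["eef_pos"]; d=p[:2]-O; print("tcp blk",np.cos(W)*d[0]+np.sin(W)*d[1],-np.sin(W)*d[0]+np.cos(W)*d[1],p[2])
save(cam("scene")[0][170:300,220:380].repeat(4,0).repeat(4,1),"s7")
```

```text
tcp blk -0.0042703031879191816 0.10600841500486116 0.039519734249269294
```

View pics/s7.png

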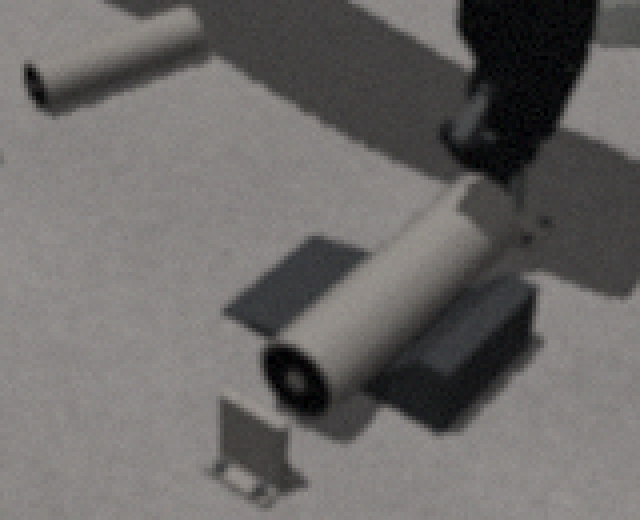

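The finger is in contact with the roller's end (2.8 N). I'll push on toward the stop, then creep.

Request:
{"op": "send_rows", "data": {"moves": "0 0 0 0 0.025 0 -1;0 0 0 0 0.05 0 -1;0 0 0 0 0.075 0 -1;0 0 0 0 0.1 0 -1;0 0 0 0 0.12 0 -1;0 0 0 0 0.135 0 -1;0 0 0 0 0.145 0 -1"}}

```text
time: 9.98
eef_pos: [0.6429, 0.0384, 0.0393]
tcp_rot: [0.999, -0.046, 0.0, -0.0]
contact_force: [1.8, 2.4, 1.3]
opening: 0.002
finger_force: 1.3
```

Run:
```python
from h import *
p=ctrl.get_state()["eef_pos"]; d=p[:2]-O; print("tcp blk",np.cos(W)*d[0]+np.sin(W)*d[1],-np.sin(W)*d[0]+np.cos(W)*d[1],p[2])
save(cam("scene")[0][170:300,220:380].repeat(4,0).repeat(4,1),"s8")
```

```text
tcp blk -0.004242839129043467 0.07637870543888582 0.03934845750481997
```

View pics/s8.png

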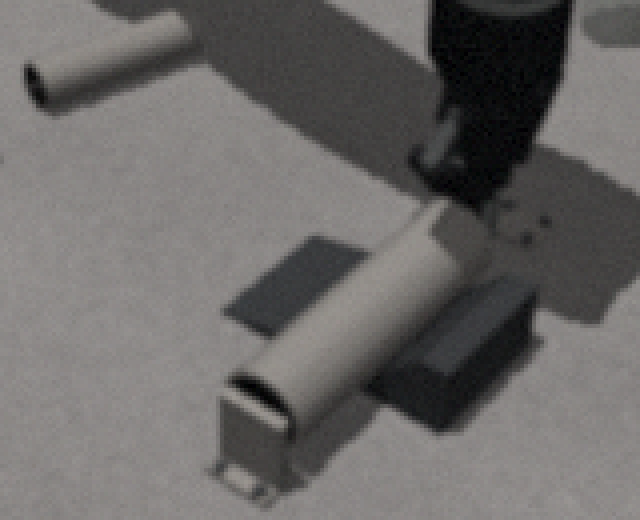

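s8 shows the roller's cap just behind the stop plate at (255,395). I'll creep on and watch the force.

Request:
{"op": "send_rows", "data": {"moves": "0 0 0 0 0.005 0 -1;0 0 0 0 0.01 0 -1;0 0 0 0 0.015 0 -1"}}

```text
time: 10.4
eef_pos: [0.6426, 0.0357, 0.0393]
tcp_rot: [0.999, -0.046, -0.0, -0.0]
contact_force: [0.6, 2.0, 1.3]
opening: 0.002
finger_force: 1.3
```

Request:
{"op": "send_rows", "data": {"moves": "0 0 0 0 0.005 0 -1;0 0 0 0 0.01 0 -1"}}

```text
time: 10.65
eef_pos: [0.6424, 0.0337, 0.0393]
tcp_rot: [0.999, -0.046, -0.0, -0.0]
contact_force: [0.3, 1.6, 1.5]
opening: 0.0
finger_force: 1.3
```

Request:
{"op": "send_rows", "data": {"moves": "0 0 0 0 0.005 0 -1;0 0 0 0 0.01 0 -1"}}

```text
time: 10.9
eef_pos: [0.6423, 0.0316, 0.0394]
tcp_rot: [0.999, -0.046, -0.0, -0.0]
contact_force: [0.8, 2.5, 1.8]
opening: -0.004
finger_force: 1.3
```

Request:
{"op": "send_rows", "data": {"moves": "0 0 0 0 0.005 0 -1;0 0 0 0 0.01 0 -1"}}

```text
time: 11.15
eef_pos: [0.6422, 0.0306, 0.0394]
tcp_rot: [0.999, -0.046, 0.0, -0.001]
contact_force: [0.6, 7.6, 1.0]
opening: -0.002
finger_force: 3.8
```

Request:
{"op": "send_rows", "data": {"moves": "0 0 0 0 0.005 0 -1;0 0 0 0 0.005 0 -1"}}

```text
time: 11.4
eef_pos: [0.6422, 0.0306, 0.0394]
tcp_rot: [0.999, -0.046, 0.0, -0.002]
contact_force: [1.8, 8.6, 1.0]
opening: -0.002
finger_force: 4.3
```

The force has risen and the finger has stalled at y of about 0.0685, which fits the roller being against the stop. I'll back off straight, then lift.

Request:
{"op": "send_rows", "data": {"moves": "0 0 0 0 -0.02 0 -1;0 0 0 0 -0.15 0 -1;0 0 0 0 -0.3 0 -1;0 0 0 0 -0.3 -0.3 -1;0 0 0 0 -0.3 -0.6 -1;0 0 0 0 -0.3 -0.6 -1;0 0 0 0 -0.3 -0.6 -1"}}

```text
time: 12.28
eef_pos: [0.6471, 0.0878, 0.1589]
tcp_rot: [0.999, -0.046, -0.0, 0.001]
contact_force: [0.2, -0.2, 0.4]
opening: -0.0
finger_force: 0.0
```

Run:
```python
from h import *
t=cam("top"); im=cv2.cvtColor(t[0],cv2.COLOR_RGB2GRAY)
# brightness profile along seated axis: far end of tube expected at blk y=+.055, near end -.125
for x in(-.004,):
  ys=np.arange(-.15,.10,.005); px=proj(t,[[*b2w(x,y),.055] for y in ys]); v=cv2.remap(im,px[:,0].astype("f4"),px[:,1].astype("f4"),1).ravel()
  print([(round(float(y),3),int(a)) for y,a in zip(ys,v)])
for y in(-.09,.0,.04):
  xs=np.arange(-.05,.046,.005); px=proj(t,[[*b2w(x,y),.04] for x in xs]); print(y,cv2.remap(im,px[:,0].astype("f4"),px[:,1].astype("f4"),1).ravel().tolist())
```

```text
[(-0.15, 142), (-0.145, 138), (-0.14, 144), (-0.135, 99), (-0.13, 148), (-0.125, 148), (-0.12, 151), (-0.115, 151), (-0.11, 151), (-0.105, 151), (-0.1, 149), (-0.095, 151), (-0.09, 150), (-0.085, 152), (-0.08, 149), (-0.075, 151), (-0.07, 149), (-0.065, 150), (-0.06, 149), (-0.055, 150), (-0.05, 150), (-0.045, 149), (-0.04, 151), (-0.035, 149), (-0.03, 152), (-0.025, 150), (-0.02, 148), (-0.015, 152), (-0.01, 149), (-0.005, 151), (0.0, 151), (0.005, 148), (0.01, 149), (0.015, 149), (0.02, 148), (0.025, 153), (0.03, 150), (0.035, 150), (0.04, 147), (0.045, 149), (0.05, 151), (0.055, 117), (0.06, 83), (0.065, 131), (0.07, 143), (0.075, 148), (0.08, 147), (0.085, 145), (0.09, 144), (0.095, 142)]
-0.09 [139, 140, 141, 122, 101, 122, 133, 143, 158, 161, 149, 141, 130, 120, 141, 139, 144, 145, 142, 142]
0.0 [85, 82, 79, 73, 99, 118, 131, 144, 156, 160, 150, 142, 127, 105, 65, 69, 70, 68, 75, 85]
0.04 [83, 81, 79, 79, 96, 118, 129, 142, 154, 157, 147, 140, 128, 105, 65, 68, 68, 67, 69, 80]
```

The tube spans y from about -0.13 to 0.055 up against the plate. It is straight, centred at x of about -0.004 to -0.006, and the arm is clear, so I'm handing in.

```bash
python3 -c "
from plant import ctrl
print(ctrl.sign_off())"
```

```text
the job is handed in; nothing more can be done
None
```

I rolled the roller up the ramp into the groove and slid it along until it met the stop plate (the push force rose and the finger stalled). I backed the arm clear and handed the job in at about 12 s; the verdict was not shown to me.

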